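Show which pacifier needs washing and where it can dry

ROBOT

A 7-joint arm with a two-finger parallel gripper is mounted at the origin on the work surface. World frame = base frame: x ahead of the robot, y to its left, z up, the work surface at z = 0. Lengths are in m, angles in rad, forces in N, time in s.
With the tool pointing down it reaches from about 0.425 to 0.925 m from the base axis. Payload 6.8 kg.
Tool frame: the origin (TCP) lies between the finger pads, 19 mm behind the fingertips; this is the grasp point; z points along the fingers, y is the line along which they close (so a half turn about z gives the same grasp; the last joint's range is limited). The gripper opens to 85 mm and grips with 20 to 120 N. Pads are 22 mm wide; open, the fingers measure 114 mm over their backs; the gripper's body (76 mm by 85 mm) begins 54 mm behind the grasp point. The pads swing forward as they close: fully open they stand 13 mm farther back than shut.
Start: joints at [1.135, 0.477, 0.022, 1.555, -0.011, 1.109, -0.083], TCP at [0.217, -0.639, 0.25] pointing down, gripper open.
Joint ranges: [-2.96, 2.96], [-0.34, 2.1], [-1.41, 1.46], [0.24, 2.44], [-1.37, 4.51], [0.17, 1.92], [-2.96, 2.96]. Speed limits (rad/s): [2.39, 2.39, 3.14, 3.14, 3.14, 3.14, 3.14].

INTERFACE

Orientations are given as a rotation vector (axis times angle).
In Python, from bench import telemetry, grab_frame, calibration, order, silhouettes gives the robot as it stands.
- The arm moves only by the tool apply_moves, never from a script. Its argument "moves" is a list of rows, each a list of 7 numbers: the turn, a rotation vector about the tool's x, y, z scaled (see below), then the shift along the tool's x, y, z scaled (see below), then the opening, from -1 (shut) to 1 (fully open). A call has exactly 8 rows; each row shifts and turns the commanded pose from where the row before left it, along the tool's axes as they then stand; what a row does not reach is not made up. The controller multiplies each number of a shift by 1000 mm and each number of a turn by 6 degrees. A row lasts 1/12 s, in which the tool goes at most 41.7 mm and 7.16 degrees, less where a joint would pass 70% of its speed; a pose out of reach is approached as far as the arm can. A call with a number of a shift or a turn outside -1 to 1 is refused whole. A call with a gripper value outside its range is refused whole. The fingers move at their own pace and stop on an object; "grip_force" is the grip in N (left out, the last holds). Time passes only in rows, so rows that do not move let the fingers close, or fill a call up. It gives the time, the measured TCP pose, the force, the opening and the grip force at its end, in the units of the state.
- telemetry.get_obs(): the state, without advancing time (a new reading comes with each control period).
- grab_frame(name): name is "scene" or "top"; returns the picture (400x640x3 uint8, blue, green, red); there is no depth.
- calibration(name): a dict with "fx", "fy", "cx", "cy" (pixels), "world_from_camera" (4x4, takes a point from camera to world coordinates). Camera axes: x right, y down, z forward; pixel columns grow to the right and rows downward; lengths in m; the calibration is good to about 2 mm. A picture is of the moment at which its call begins. calibration takes no time and is no camera call.
- order.hand_in(): hands the job in; it is judged then, once.
Trained networks look in the newest picture that a camera, given by its name, has taken for a name from the list of things; names that differ only in an ending like _2 or _b are one class to them, and where a whole thing is asked for, a point or a joint stands for the part that bears it (a point fixed in the world has none). Each returns a list of dicts, best first, with "p" (0 to 1); they miss things now and then, are a little off and sometimes report something else, mostly with a low value. They report only what shows in the picture. A call takes as long as a camera call.
- silhouettes(thing, camera): "mask" (400x640 bool, what is visible of it) and "extent" ([centre column, centre row, width, height] in pixels, round what is visible of it).
The state is a dict: "clock": time; "joints": joint angles; "qvel": joint speeds; "tau": joint torques, N m; "tcp_pos": TCP position; "orientation": TCP orientation; "contact_force": force on the tool from outside, world axes, zero at the start; "moment": the same for the moment, N m; "grip_width": finger opening in m; "gripper_force": force on a finger pad.
Only numpy, scipy, OpenCV 4.12 (cv2) and the standard library are available. Lean on these libraries where they do the work, as an engineer would, in place of code of your own. Each camera call takes 0.05 s, during which the arm holds its last target. There are 200 camera calls.

TASK

One of the four pacifiers in the wooden tray has tipped over so that its teat lies on the tray bottom: show me which one needs washing by pointing the fingertips down at its middle from a couple of centimetres above it, and stay there for two seconds. Then show me the free prong on the drying rack where it can go afterwards, pointing down at its top in the same way for two seconds, and finish still pointing there. This is only showing: touch and move nothing, and do not dip towards any other pacifier or a taken prong on the way.

Things in the scene. Friction and masses are not known exactly. Their poses are not given: they have to be found in the camera images.
- pacifier_tipped: the tipped-over pacifier, in any compartment, any yaw: it lies on the lower edge of its shield and on its cream silicone teat, which dips 20 deg to the tray bottom, ring handle facing up and sideways. Shield 45 x 32 mm; 46 mm long as it lies; highest point 35 mm above the tray bottom. Origin: on the tray bottom under its middle; x points (level) the way the teat points, z up
- pacifier_a: a pacifier that stands teat up on its folded ring handle in its own compartment of the tray; same model as the tipped one in another muted earth tone, 45 x 32 mm shield, 42.5 mm tall as it stands; origin at its underside centre, z up through the teat
- pacifier_b: a pacifier that stands teat up on its folded ring handle in its own compartment of the tray; same model as the tipped one in another muted earth tone, 45 x 32 mm shield, 42.5 mm tall as it stands; origin at its underside centre, z up through the teat
- pacifier_c: a pacifier that stands teat up on its folded ring handle in its own compartment of the tray; same model as the tipped one in another muted earth tone, 45 x 32 mm shield, 42.5 mm tall as it stands; origin at its underside centre, z up through the teat
- prong_free: the bare prong of the drying rack: an upright white plastic loop (inverted U) 26 mm wide (its y), 6.4 mm thick, 57 mm tall, fixed. Origin at its foot, 18 mm above the dresser top; z up; its top is 75 mm above the dresser. One of four alike in a row, 65 mm apart; it may be any of the four, the other three are covered by the drying things
- bottle_cap: frosted white bottle cap, 45 mm diameter, 62 mm tall, standing mouth down on the rack over one of the prongs and hiding it (so that prong is taken); origin at the centre of its mouth rim, which rests on the slats, z up
- feeding_cup: small beige tapered feeding cup, 55 mm diameter at the mouth, 66 mm tall, standing mouth down on the rack over one of the prongs and hiding it (so that prong is taken); origin at the centre of its mouth rim, which rests on the slats, z up
- mixing_beaker: grey-white straight beaker, 52 mm diameter, 70 mm tall, standing mouth down on the rack over one of the prongs and hiding it (so that prong is taken); origin at the centre of its mouth rim, which rests on the slats, z up
- tray: square wooden tray 190 x 190 mm, 34 mm high, 6 mm walls and bottom, divided by two crossing walls into 2 x 2 compartments (centres 46 mm either way from the middle), one pacifier in each; fixed; origin at the centre of its underside
- rack: white plastic drying rack, fixed: drip base 190 mm deep (its x), 280 mm wide (its y), rim 24 mm high, slats 18 mm above the dresser. The four prongs stand in a row at x = -45 mm (robot's side), y = -97.5, -32.5, 32.5, 97.5 mm; a column 245 mm high at x = +62 mm carries the upper tier. Origin at the centre of the underside, z up
- tier (a joint): height of the rack's upper tier (slim 210 mm wide bar, collar and clamp knob on the column, behind the prongs) above its lowest position, m, 0 to 0.07; at 0 the bar's top is 146 mm and its short hooks 168 mm above the dresser, rising one for one. Only something to keep clear of
- cup: ceramic cup, 80 mm diameter, 85 mm tall, on the dresser right of the rack; origin at its underside centre; leave alone
- tin: closed round aluminium tin, 87 mm diameter, 55 mm tall, beyond the tray and rack; origin at its underside centre; leave alone
- lotion: small beige lotion bottle with a white cap, 48 mm diameter, 125 mm tall, standing on the dresser left of the tray; origin at its underside centre; leave alone

How it is judged:
By the outcome, as a careful person would: the job done as asked, in the order asked, and still so for the second after the job is handed in, with the robot touching nothing.
It also fails if it takes over 40 s, if anything falls off the work surface, if the arm or the gripper's body presses on something with over 40 N, if the wrist force passes 120 N, or if a joint passes its speed limit or range.

## Working session

There is one attempt and no reset: what is moved stays moved. The work goes in short steps, Python scripts to look and compute and a tool call to move; the robot and the scene stay as the last step left them, time stands still between calls to the robot, and variables do not carry over. Pictures are saved under pics/ and viewed, at most 10 in all, crops included, and the job is handed in when it is done.

Besides the shell and the picture viewer there is one more tool, called after "Emit:" as name(argument=value, ...), one argument or row to a line, values as JSON. apply_moves: Moves the arm, as the interface text tells. Its arguments: {"type":"object","properties":{"moves":{"type":"array"},"grip_force":{"type":"number"}},"required":["moves"]}

```bash
mkdir -p pics; python3 - <<'E'
from bench import *
import cv2,numpy as np
for n in("scene","top"):
    im=grab_frame(n); cv2.imwrite(f"pics/{n}0.png",im); c=calibration(n); print(n,c["fx"],c["cx"],c["cy"],np.round(c["world_from_camera"],4).tolist())
    for t in("pacifier_tipped","pacifier_a","prong_free","tray","rack","bottle_cap","feeding_cup","mixing_beaker","tier"):
        print(t,[(round(d["p"],2),np.round(d["extent"]).tolist()) for d in silhouettes(t,n)[:4]])
o=telemetry.get_obs();print(o)
E
```

```text
scene 484.7066269200207 320.4481909136468 202.6908532733144 [[0.6864, 0.6104, -0.3954, 1.2091], [0.7272, -0.5847, 0.3597, -0.5673], [-0.0116, -0.5344, -0.8452, 1.4046], [0.0, 0.0, 0.0, 1.0]]
pacifier_tipped []
pacifier_a [(0.63, [364.0, 174.0, 11.0, 12.0]), (0.54, [380.0, 155.0, 12.0, 10.0]), (0.44, [339.0, 161.0, 14.0, 13.0])]
prong_free []
tray [(0.98, [360.0, 161.0, 75.0, 60.0])]
rack [(0.78, [269.0, 256.0, 103.0, 96.0])]
bottle_cap [(0.79, [265.0, 235.0, 14.0, 19.0]), (0.16, [361.0, 159.0, 76.0, 60.0])]
feeding_cup [(0.82, [231.0, 258.0, 16.0, 22.0])]
mixing_beaker []
tier [(0.83, [276.0, 249.0, 54.0, 46.0])]
top 447.36981444897697 314.83002100430554 203.7258969457915 [[0.0059, -0.9966, 0.0827, 0.4703], [-0.9999, -0.0049, 0.0127, -0.0094], [-0.0123, -0.0828, -0.9965, 1.5194], [0.0, 0.0, 0.0, 1.0]]
pacifier_tipped [(0.74, [416.0, 225.0, 16.0, 15.0])]
pacifier_a []
prong_free [(0.16, [466.0, 224.0, 28.0, 24.0])]
tray [(0.75, [242.0, 228.0, 67.0, 65.0])]
rack [(0.66, [387.0, 207.0, 84.0, 60.0])]
bottle_cap [(0.48, [378.0, 220.0, 13.0, 16.0])]
feeding_cup [(0.71, [416.0, 224.0, 19.0, 13.0])]
mixing_beaker [(0.54, [399.0, 223.0, 19.0, 17.0])]
tier [(0.71, [393.0, 185.0, 69.0, 18.0])]
{'clock': 1.0, 'joints': array([ 1.1348955 ,  0.47696156,  0.0224057 ,  1.55545355, -0.01152962,
        1.10928286, -0.08310724]), 'qvel': array([ 4.74768540e-05,  3.15994656e-06, -2.35044832e-04, -8.10881994e-04,
       -1.26362615e-05, -1.13445865e-03,  8.73264214e-04]), 'tau': array([ 7.86555283e-04, -5.96320939e+01,  1.60692304e+00, -2.81547689e+01,
        1.24463334e-02,  1.60886779e-03, -2.15389008e-05]), 'tcp_pos': array([ 0.21733096, -0.63905006,  0.25001115]), 'orientation': array([3.09948910e+00, 5.12530813e-01, 6.69811475e-05]), 'contact_force': array([-0.49780053, -0.80307877,  0.12143232]), 'moment': array([ 0.00619034,  0.0440969 , -0.02556579]), 'gripper_force': 0.0, 'grip_width': 0.08532984242438957}
```

```bash
python3 - <<'E'
import cv2,numpy as np
s=cv2.imread("pics/scene0.png");t=cv2.imread("pics/top0.png")
a=cv2.resize(t[160:270,190:450],(780,330),interpolation=cv2.INTER_CUBIC)
b=cv2.resize(s[120:200,310:410],(500,400),interpolation=cv2.INTER_CUBIC)[:,:]
cv2.imwrite("pics/topc.png",a)
cv2.imwrite("pics/trays.png",np.hstack([cv2.resize(s[120:200,315:405],(450,400),interpolation=cv2.INTER_CUBIC),cv2.resize(s[200:310,215:310],(345,400),interpolation=cv2.INTER_CUBIC)]))
cv2.imwrite("pics/traytop.png",cv2.resize(t[190:265,205:280],(600,600),interpolation=cv2.INTER_CUBIC))
E
```

```text
(no output)
```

View pics/topc.png

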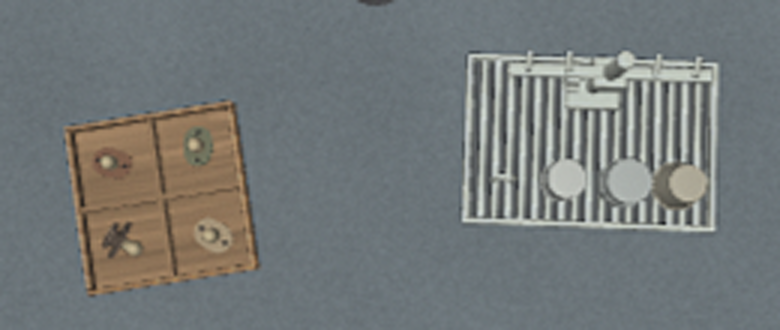

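View pics/trays.png

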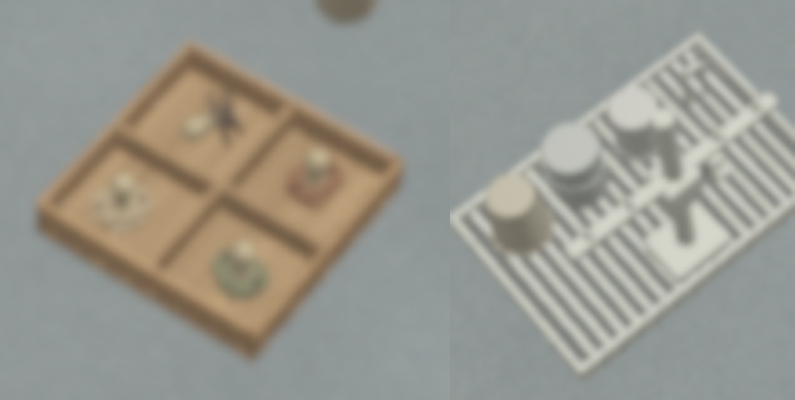

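View pics/traytop.png

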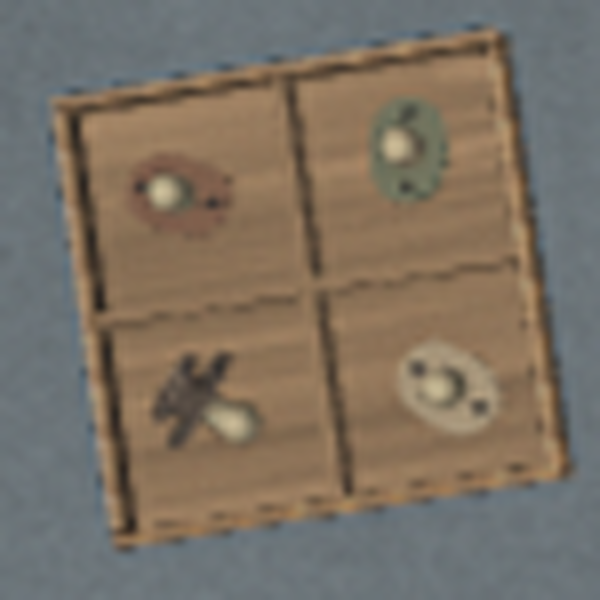

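View pics/top0.png

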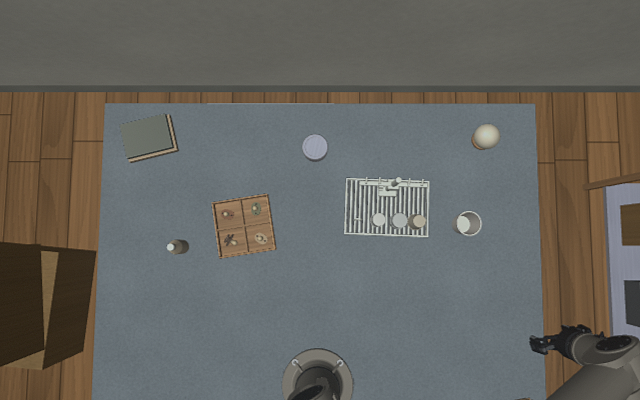

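```bash
cat > h.py <<'E'
import numpy as np,cv2
from bench import calibration
def ray(n,u,v):
    c=calibration(n);T=np.array(c["world_from_camera"]);d=T[:3,:3]@[(u-c["cx"])/c["fx"],(v-c["cy"])/c["fy"],1];return T[:3,3],d
def at(n,u,v,z):
    o,d=ray(n,u,v);return o+d*(z-o[2])/d[2]
def proj(n,p):
    c=calibration(n);T=np.linalg.inv(c["world_from_camera"]);q=T[:3,:3]@p+T[:3,3];return [c["fx"]*q[0]/q[2]+c["cx"],c["fy"]*q[1]/q[2]+c["cy"]]
E
python3 - <<'E'
from h import *
f=lambda x,s,o:(x+.5)/s-.5+o
print("tip mid",at("top",f(211,8,205),f(404,8,190),.022),"teat tip",at("top",f(258,8,205),f(430,8,190),.014))
print("tray corners",[np.round(at("top",f(x,8,205),f(y,8,190),.034),3) for x,y in((52,102),(502,30),(572,475),(117,548))])
print("prong",at("top",f(503,3,190),f(178,3,160),.075))
for n,x,y,h in(("cap",568,180,.08),("beaker",629,181,.088),("fcup",688,185,.084)):print(n,at("top",f(x,3,190),f(y,3,160),h))
R=[at("top",f(x,3,190),f(y,3,160),.024) for x,y in((469,53),(719,63),(716,231),(462,221))]
print("rack",np.round(R,3))
r=np.mean(R,0);print(r)
p=at("top",f(503,3,190),f(178,3,160),.075)
m=at("top",f(211,8,205),f(404,8,190),.022)
u,v=proj("scene",p);print("prong scene",u,v);u2,v2=proj("scene",m);print("tipped scene",u2,v2)
s=cv2.imread("pics/scene0.png")
a=cv2.resize(s[int(v)-20:int(v)+20,int(u)-20:int(u)+20],(400,400),interpolation=cv2.INTER_CUBIC)
b=cv2.resize(s[int(v2)-20:int(v2)+20,int(u2)-20:int(u2)+20],(400,400),interpolation=cv2.INTER_CUBIC)
for im,uu,vv in((a,u,v),(b,u2,v2)): cv2.drawMarker(im,(int((uu-int(uu)+20.5)*10),int((vv-int(vv)+20.5)*10)),(0,0,255),0,14,1)
t=cv2.imread("pics/top0.png")
cc=cv2.resize(t[199:239,337:377],(400,400),interpolation=cv2.INTER_CUBIC)
cv2.imwrite("pics/chk.png",cv2.resize(np.hstack([a,b]),(800,400)))
cv2.imwrite("pics/prongtop.png",cc)
E
```

```text
tip mid [0.471299   0.28956107 0.022     ] teat tip [0.46053968 0.27114121 0.014     ]
tray corners [array([0.597, 0.356, 0.034]), array([0.628, 0.169, 0.034]), array([0.443, 0.137, 0.034]), array([0.412, 0.325, 0.034])]
prong [ 0.54141141 -0.12842941  0.075     ]
cap [ 0.53939064 -0.19756659  0.08      ]
beaker [ 0.53828675 -0.26134624  0.088     ]
fcup [ 0.53454283 -0.32480592  0.084     ]
rack [[ 0.684 -0.095  0.024]
 [ 0.674 -0.374  0.024]
 [ 0.486 -0.368  0.024]
 [ 0.496 -0.087  0.024]]
[ 0.58511459 -0.23111684  0.024     ]
prong scene 281.67268905123996 217.21326235790897
tipped scene 356.8496545371081 144.42850890292868
```

View pics/chk.png

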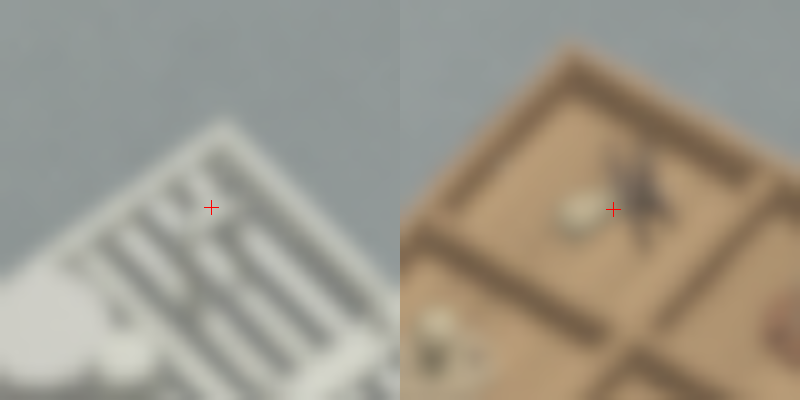

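View pics/prongtop.png

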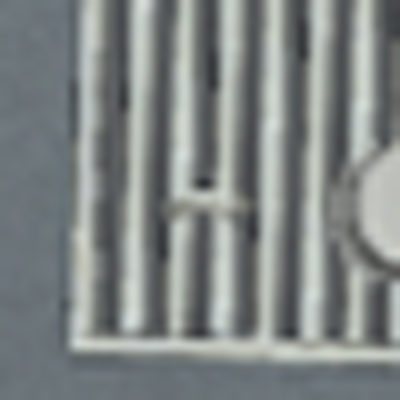

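Top view: the dark pacifier in the near-left compartment, at about (231, 240), is tipped over, at world ≈ (0.472, 0.290). The bare prong is the leftmost, at about (357, 219), world ≈ (0.542, -0.130). Both agree with the tray and rack geometry and with the scene camera. I'll transit on the robot's side, high up, with the fingers shut.

Emit:
apply_moves(
  moves=[
    [0,0,0,0.021,-0.0205,0,-1],
    [0,0,0,0.021,-0.0205,0,-1],
    [0,0,0,0.021,-0.0205,0,-1],
    [0,0,0,0.021,-0.0205,0,-1],
    [0,0,0,0.021,-0.0205,0,-1],
    [0,0,0,0.021,-0.0205,0,-1],
    [0,0,0,0.021,-0.0205,0,-1],
    [0,0,0,0.021,-0.0205,0,-1],
  ],
)

```text
clock: 1.67
tcp_pos: [0.3241, -0.4285, 0.2502]
orientation: [3.099, 0.512, 0.0]
contact_force: [0.9, -0.6, 0.2]
grip_width: -0.0002
gripper_force: 0.0
```

Emit:
apply_moves(
  moves=[
    [0,0,0,0.021,-0.0205,0,-1],
    [0,0,0,0.021,-0.0205,0,-1],
    [0,0,0,0.021,-0.0205,0,-1],
    [0,0,0,0.021,-0.0205,0,-1],
    [0,0,0,0.021,-0.0205,0,-1],
    [0,0,0,0.021,-0.0205,0,-1],
    [0,0,0,0.021,-0.0205,0,-1],
    [0,0,0,0.021,-0.0205,0,-1],
  ],
)

```text
clock: 2.33
tcp_pos: [0.4303, -0.2191, 0.2503]
orientation: [3.099, 0.512, 0.001]
contact_force: [-0.1, -0.9, 0.2]
grip_width: -0.0001
gripper_force: 0.0
```

Emit:
apply_moves(
  moves=[
    [0,0,0,0.0127,-0.0293,0,-1],
    [0,0,0,0.0127,-0.0293,0,-1],
    [0,0,0,0.0127,-0.0293,0,-1],
    [0,0,0,0.0127,-0.0293,0,-1],
    [0,0,0,0.0127,-0.0293,0,-1],
    [0,0,0,0.0127,-0.0293,0,-1],
    [0,0,0,0.0127,-0.0293,0,-1],
    [0,0,0,0.0127,-0.0293,0,-1],
  ],
)

```text
clock: 3.0
tcp_pos: [0.4505, 0.0357, 0.2504]
orientation: [3.099, 0.512, 0.001]
contact_force: [1.2, 0.1, 0.2]
grip_width: -0.0001
gripper_force: 0.0
```

Emit:
apply_moves(
  moves=[
    [0,0,0,0.0127,-0.0293,0,-1],
    [0,0,0,0.0127,-0.0293,0,-1],
    [0,0,0,0.0127,-0.0293,0,-1],
    [0,0,0,0.0127,-0.0293,0,-1],
    [0,0,0,0.0127,-0.0293,0,-1],
    [0,0,0,0.0127,-0.0293,0,-1],
    [0,0,0,0.0127,-0.0293,0,-1],
    [0,0,0,0.0127,-0.0293,0,-1],
  ],
)

```text
clock: 3.67
tcp_pos: [0.4714, 0.2903, 0.2502]
orientation: [3.1, 0.512, 0.001]
contact_force: [-0.4, 0.2, -1.1]
grip_width: -0.0002
gripper_force: 0.0
```

```bash
python3 - <<'E'
from h import *
from bench import *
o=telemetry.get_obs();p=o["tcp_pos"];print(p,o["joints"].round(2),o["clock"])
s=grab_frame("scene")
u,v=map(int,proj("scene",p))
a=cv2.resize(s[v-30:v+30,u-40:u+40],(800,600),interpolation=cv2.INTER_CUBIC)
for dz,c in((0,(255,0,0)),(.019,(0,0,255)),(.032,(0,255,0))):
    x,y=proj("scene",p-[0,0,dz]);cv2.drawMarker(a,(int((x-u+40.5)*10),int((y-v+30.5)*10)),c,0,14,1)
cv2.imwrite("pics/tip1.png",a)
E
```

```text
[0.4713931  0.29033056 0.25016305] [-0.2   0.33 -0.57  1.82  0.21  1.05 -2.09] 3.6667
```

View pics/tip1.png

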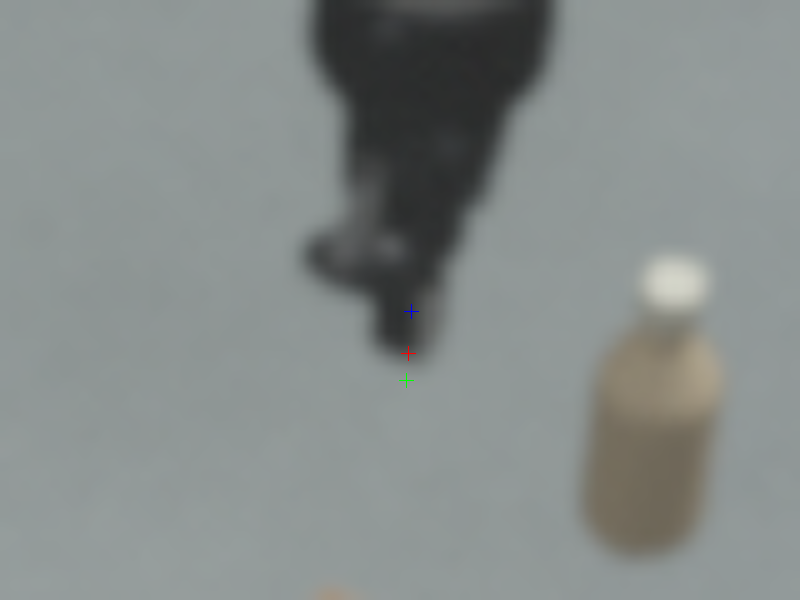

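The image shows the shut fingertips at the red mark, 19 mm past the TCP, as specified. I'll lower until the tips are about 23 mm above the tipped pacifier's top, then hold.

Emit:
apply_moves(
  moves=[
    [0,0,0,0,0,0.021,-1],
    [0,0,0,0,0,0.021,-1],
    [0,0,0,0,0,0.021,-1],
    [0,0,0,0,0,0.021,-1],
    [0,0,0,0,0,0.021,-1],
    [0,0,0,0,0,0.021,-1],
    [0,0,0,0,0,0.021,-1],
    [0,0,0,0,0,0.02,-1],
  ],
)

```text
clock: 4.38
tcp_pos: [0.4715, 0.2885, 0.082]
orientation: [3.1, 0.512, 0.0]
contact_force: [0.1, -0.1, 0.2]
grip_width: -0.0
gripper_force: 0.0
```

```bash
python3 - <<'E'
from h import *
from bench import *
p=telemetry.get_obs()["tcp_pos"];print(p)
t=grab_frame("scene");u,v=map(int,proj("scene",p-[0,0,.04]))
cv2.imwrite("pics/tip2.png",cv2.resize(t[v-30:v+30,u-40:u+40],(800,600),interpolation=cv2.INTER_CUBIC))
E
```

```text
[0.47145582 0.2885369  0.08204908]
```

View pics/tip2.png

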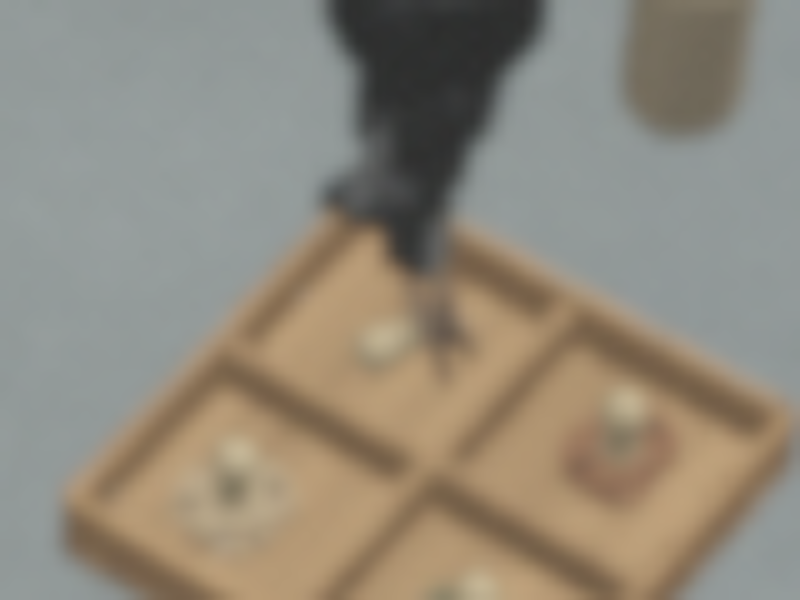

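The tips (405, 265) hang just above the tipped pacifier's middle (about 415, 330), and nothing is touched. Holding for more than 2 s.

Emit:
apply_moves(
  moves=[
    [0,0,0,0,0,0,-1],
    [0,0,0,0,0,0,-1],
    [0,0,0,0,0,0,-1],
    [0,0,0,0,0,0,-1],
    [0,0,0,0,0,0,-1],
    [0,0,0,0,0,0,-1],
    [0,0,0,0,0,0,-1],
    [0,0,0,0,0,0,-1],
  ],
)

```text
clock: 5.1
tcp_pos: [0.4714, 0.2889, 0.0833]
orientation: [-3.099, -0.512, -0.001]
contact_force: [-0.1, -0.2, -0.6]
grip_width: 0.0003
gripper_force: 0.0
```

Emit:
apply_moves(
  moves=[
    [0,0,0,0,0,0,-1],
    [0,0,0,0,0,0,-1],
    [0,0,0,0,0,0,-1],
    [0,0,0,0,0,0,-1],
    [0,0,0,0,0,0,-1],
    [0,0,0,0,0,0,-1],
    [0,0,0,0,0,0,-1],
    [0,0,0,0,0,0,-1],
  ],
)

```text
clock: 5.77
tcp_pos: [0.4713, 0.2889, 0.083]
orientation: [3.099, 0.513, 0.0]
contact_force: [-0.2, 0.8, -0.0]
grip_width: 0.0002
gripper_force: 0.0
```

Emit:
apply_moves(
  moves=[
    [0,0,0,0,0,0,-1],
    [0,0,0,0,0,0,-1],
    [0,0,0,0,0,0,-1],
    [0,0,0,0,0,0,-1],
    [0,0,0,0,0,0,-1],
    [0,0,0,0,0,0,-1],
    [0,0,0,0,0,0,-1],
    [0,0,0,0,0,0,-1],
  ],
)

```text
clock: 6.43
tcp_pos: [0.4713, 0.2889, 0.083]
orientation: [3.099, 0.513, 0.0]
contact_force: [-0.4, -0.1, -0.4]
grip_width: 0.0002
gripper_force: 0.0
```

Emit:
apply_moves(
  moves=[
    [0,0,0,0,0,0,-1],
    [0,0,0,0,0,0,-1],
    [0,0,0,0,0,0,-1],
    [0,0,0,0,0,0,-1],
    [0,0,0,0,0,0,-1],
    [0,0,0,0,0,0,-1],
    [0,0,0,0,0,0,-1],
    [0,0,0,0,0,0,-1],
  ],
)

```text
clock: 7.1
tcp_pos: [0.4713, 0.2889, 0.083]
orientation: [3.099, 0.513, -0.0]
contact_force: [-0.3, -0.9, -0.0]
grip_width: 0.0002
gripper_force: 0.0
```

Emit:
apply_moves(
  moves=[
    [0,0,0,0,0,-0.021,-1],
    [0,0,0,0,0,-0.021,-1],
    [0,0,0,0,0,-0.021,-1],
    [0,0,0,0,0,-0.021,-1],
    [0,0,0,0,0,-0.021,-1],
    [0,0,0,0,0,-0.021,-1],
    [0,0,0,0,0,-0.021,-1],
    [0,0,0,0,0,-0.021,-1],
  ],
)

```text
clock: 7.77
tcp_pos: [0.4711, 0.2888, 0.2521]
orientation: [3.099, 0.513, 0.0]
contact_force: [0.3, 0.5, -0.6]
grip_width: 0.0003
gripper_force: 0.0
```

Emit:
apply_moves(
  moves=[
    [0,0,0,-0.0042,0.0262,0,-1],
    [0,0,0,-0.0042,0.0262,0,-1],
    [0,0,0,-0.0042,0.0262,0,-1],
    [0,0,0,-0.0042,0.0262,0,-1],
    [0,0,0,-0.0042,0.0262,0,-1],
    [0,0,0,-0.0042,0.0262,0,-1],
    [0,0,0,-0.0042,0.0262,0,-1],
    [0,0,0,-0.0042,0.0262,0,-1],
  ],
)

```text
clock: 8.43
tcp_pos: [0.5069, 0.0783, 0.2511]
orientation: [3.099, 0.513, 0.0]
contact_force: [0.1, 0.3, 0.4]
grip_width: 0.0003
gripper_force: 0.0
```

Emit:
apply_moves(
  moves=[
    [0,0,0,-0.0042,0.0262,0,-1],
    [0,0,0,-0.0042,0.0262,0,-1],
    [0,0,0,-0.0042,0.0262,0,-1],
    [0,0,0,-0.0042,0.0262,0,-1],
    [0,0,0,-0.0042,0.0262,0,-1],
    [0,0,0,-0.0042,0.0262,0,-1],
    [0,0,0,-0.0042,0.0262,0,-1],
    [0,0,0,-0.0042,0.0262,0,-1],
  ],
)

```text
clock: 9.1
tcp_pos: [0.5426, -0.1309, 0.251]
orientation: [3.099, 0.513, -0.0]
contact_force: [0.7, 0.4, 0.9]
grip_width: -0.0002
gripper_force: 0.0
```

Emit:
apply_moves(
  moves=[
    [0,0,0,0,0,0.017,-1],
    [0,0,0,0,0,0.017,-1],
    [0,0,0,0,0,0.017,-1],
    [0,0,0,0,0,0.017,-1],
    [0,0,0,0,0,0.017,-1],
    [0,0,0,0,0,0.017,-1],
    [0,0,0,0,0,0.015,-1],
    [0,0,0,0,0,0.015,-1],
  ],
)

```text
clock: 9.77
tcp_pos: [0.5425, -0.1295, 0.1181]
orientation: [-3.099, -0.513, 0.0]
contact_force: [0.2, -0.4, -0.2]
grip_width: 0.0001
gripper_force: 0.0
```

```bash
python3 - <<'E'
from h import *
from bench import *
p=telemetry.get_obs()["tcp_pos"];print(p)
t=grab_frame("scene");u,v=map(int,proj("scene",p-[0,0,.04]))
cv2.imwrite("pics/tip3.png",cv2.resize(t[v-30:v+30,u-40:u+40],(800,600),interpolation=cv2.INTER_CUBIC))
E
```

```text
[ 0.54245632 -0.12952319  0.11813547]
```

View pics/tip3.png

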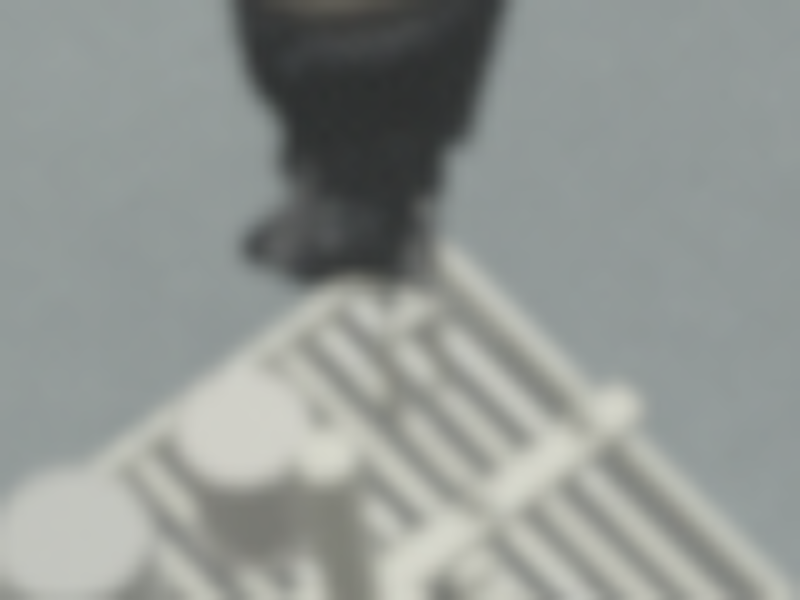

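The tips (395, 280) sit directly over the bare prong's top (400, 315), clear of everything. I'll lower 2 mm, to about 22 mm above it, and hold.

Emit:
apply_moves(
  moves=[
    [0,0,0,0,0,0.002,-1],
    [0,0,0,0,0,0,-1],
    [0,0,0,0,0,0,-1],
    [0,0,0,0,0,0,-1],
    [0,0,0,0,0,0,-1],
    [0,0,0,0,0,0,-1],
    [0,0,0,0,0,0,-1],
    [0,0,0,0,0,0,-1],
  ],
)

```text
clock: 10.48
tcp_pos: [0.5428, -0.1297, 0.1173]
orientation: [3.099, 0.512, 0.001]
contact_force: [0.8, -0.2, -0.4]
grip_width: 0.0
gripper_force: 0.0
```

Emit:
apply_moves(
  moves=[
    [0,0,0,0,0,0,-1],
    [0,0,0,0,0,0,-1],
    [0,0,0,0,0,0,-1],
    [0,0,0,0,0,0,-1],
    [0,0,0,0,0,0,-1],
    [0,0,0,0,0,0,-1],
    [0,0,0,0,0,0,-1],
    [0,0,0,0,0,0,-1],
  ],
)

```text
clock: 11.15
tcp_pos: [0.5426, -0.1296, 0.117]
orientation: [-3.099, -0.513, 0.0]
contact_force: [-0.9, -0.4, -0.2]
grip_width: 0.0
gripper_force: 0.0
```

Emit:
apply_moves(
  moves=[
    [0,0,0,0,0,0,-1],
    [0,0,0,0,0,0,-1],
    [0,0,0,0,0,0,-1],
    [0,0,0,0,0,0,-1],
    [0,0,0,0,0,0,-1],
    [0,0,0,0,0,0,-1],
    [0,0,0,0,0,0,-1],
    [0,0,0,0,0,0,-1],
  ],
)

```text
clock: 11.82
tcp_pos: [0.5426, -0.1296, 0.117]
orientation: [3.1, 0.512, 0.0]
contact_force: [-0.3, 0.1, -0.5]
grip_width: 0.0
gripper_force: 0.0
```

Emit:
apply_moves(
  moves=[
    [0,0,0,0,0,0,-1],
    [0,0,0,0,0,0,-1],
    [0,0,0,0,0,0,-1],
    [0,0,0,0,0,0,-1],
    [0,0,0,0,0,0,-1],
    [0,0,0,0,0,0,-1],
    [0,0,0,0,0,0,-1],
    [0,0,0,0,0,0,-1],
  ],
)

```text
clock: 12.48
tcp_pos: [0.5426, -0.1297, 0.117]
orientation: [3.1, 0.512, 0.0]
contact_force: [0.2, -0.3, 0.3]
grip_width: 0.0001
gripper_force: 0.0
```

```bash
python3 -c "
from bench import *
print(telemetry.get_obs()['tcp_pos'],order.hand_in())"
```

```text
the job is handed in; nothing more can be done
[ 0.5426494  -0.12965454  0.11701374] None
```

The job is handed in: the arm pointed for over 2 s at the tipped dark pacifier (near-left compartment), then for over 2 s at the free leftmost prong, where it still points from about 2 cm above, with no sign of contact along the way.

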